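Pin the sprung dish clamp open and load the petri dish

TASK

Take the steel stop pin from its grey parking block, use it to swing the sprung arm of the dish clamp round towards the robot until it lies clear of the round nest, and drop the pin fully into the hole in the clamp's base so that the arm stays held open against the pin. Then set the petri dish gently and flat into the empty nest, let go, and leave the other things on the bench where they stand.

Things in the scene. Friction and masses are not known exactly. Their poses are not given: they have to be found in the camera images.
- clamp_base: the dish clamp's base, fixed, 170 (its x) x 175 (its y) x 25 mm, a dark steel slab under a 5 mm aluminium top plate; origin at the centre of its underside, on the bench, z up. Its top is flat, 25 mm above the bench. In its frame the nest is at (40, -35) mm, the pivot at (42, 62), the pin hole at (-27, 44). It stands near the middle of the bench, turned up to 0.4 rad either way
- clamp_arm (a joint): angle of the sprung steel arm about its vertical pivot: 0 = at rest, along the base's -y, over the nest; grows clockwise seen from above, towards the robot; at 1.5 it points almost along the base's -x and touches a pin centred in the hole; 1.8 = end of travel. Spring: 0.08 N m at 0, 0.26 at 1.5 (4 N at 70 mm from the pivot); the arm swings back if let go
- pivot (a point): on the arm's pivot axis, at the arm's mid-thickness, 35 mm above the bench (fixed to the base, same axes as the base). The arm is a bar 115 mm long from this axis, 16 mm wide, 16 mm thick; its underside is 27 mm and its top 43 mm above the bench; the pivot screw over it reaches 56 mm above the bench
- push_point (a point): on the arm's centre line, 70 mm from the pivot axis, mid-thickness; the arm's long edges lie 8 mm to either side. With the arm at rest the pin must come down on its far edge (base's +x side) and push it round clockwise, keeping about 70 mm from the pivot
- pin_hole (a point): centre of the mouth of the round pin hole in the base's top face, 12 mm in diameter, 20 mm deep (blind), 1 mm chamfer; 25 mm above the bench
- nest (a point): centre of the (dark) floor of the round nest, a recess 69 mm in diameter and 5 mm deep in the base's top; the floor is 20 mm above the bench
- pin_head (a point): centre of the grip head (20 mm diameter, 36 mm tall) of the loose steel stop pin; z runs up along the pin. 67 mm above the pin's tip; below the head a shank 10 mm in diameter, 49 mm long. About 90 g. At the start 73 mm above the bench; with the pin fully down in the base's hole 72 mm above it, the head's underside then at 54 mm
- pin_tip (a point): lower end of the stop pin, on its axis; the last 3 mm of the shank are conical
- pin_block: grey parking block of the pin, fixed, 46 x 46 x 26 mm, one blind hole 12 mm wide and 20 mm deep in its top, where the pin stands at the start (raise it over 20 mm to free it); origin at the centre of its underside. It stands on one side of the clamp and the petri dish on the other, left or right
- dish_center (a point): centre (half-way up) of the closed clear petri dish, 64 mm in diameter and 16 mm tall, about 35 g, lying flat on the bench at the start (centre 8 mm up); seated in the nest its centre is 28 mm above the bench and its upper 11 mm stand over the plate
- dropper: small brown dropper bottle 33 x 33 x 64 mm, a bystander behind the clamp; origin at the centre of its underside
- crucible: porcelain crucible 42 x 42 x 35 mm, a bystander in front of the clamp, to the right; origin at the centre of its underside
- bulb: black pipette bulb 54 x 78 x 50 mm, a bystander at the front right; origin at the centre of its underside
- timer: white bench timer 58 x 62 x 18 mm, a bystander at the right; origin at the centre of its underside
- jar: white jar with a blue cap, 56 x 56 x 68 mm, a bystander at the right, in front of the ultrasonic bath's left corner; origin at the centre of its underside
Mind the look-alikes: they are no part of the job. Leave any green look-alike of the part that bears dish_center alone.

How it is judged:
By the outcome, as a careful person would: the job done as asked, in the order asked, and still so for the second after the job is handed in, with the robot touching nothing.
It also fails if it takes over 64 s, if anything falls off the work surface, if the arm or the gripper's body presses on something with over 40 N, if the wrist force passes 120 N, or if a joint passes its speed limit or range.

ROBOT

A 7-joint arm with a two-finger parallel gripper is mounted at the origin on a cart in front of the work surface, level with it; the furniture and walls round the work are solid. World frame = base frame: x ahead of the robot, y to its left, z up, the work surface at z = 0. Lengths are in mm, angles in rad, forces in N, time in s.
With the tool pointing down it reaches from about 425 to 1025 mm from the base axis. Payload 9.4 kg.
Tool frame: the origin (TCP) lies on the centre line of the jaws, within the pads' length; the fingertips stand 11 mm ahead of it and the grasp point (between the pads) lies 8 mm behind it (bot.nose_length is the distance from the TCP to the fingertips, in mm); z points along the fingers, y is the line along which they close (so a half turn about z gives the same grasp; the last joint's range is limited). The gripper opens to 93 mm and grips with 3 to 60 N. Pads are 15 mm wide; open, the fingers measure 128 mm over their backs; the gripper's body (75 mm by 188 mm) begins 65 mm behind the grasp point.
Start: joints at [1.104, 0.599, -0.003, 1.599, 0.002, 0.943, -0.08], TCP at [275.493, -670.617, 229.618] pointing down, gripper open.
Joint ranges: [-2.57, 2.57], [-0.35, 1.97], [-1.29, 1.29], [0.11, 2.56], [-1.05, 4.19], [0.11, 1.86], [-2.63, 2.63]. Speed limits (rad/s): [2.22, 2.22, 3.01, 3.01, 3.14, 3.14, 3.14].

INTERFACE

Orientations are given as a rotation vector (axis times angle).
In Python, from plant import bot gives the robot as it stands. The module is installed in compiled form; this text tells all that it offers.
- The arm moves only by the shell command python3 -m creep 'ROWS'. ROWS is a JSON object of lists of equal length, an entry for each row: "rot": the turn, a rotation vector about the world's x, y, z in rad, a list of three; "dp": the shift along the world's x, y, z in m, a list of three; "grip": the finger opening in m, from 0 to 0.093. In form: {"rot": [[ax, ay, az], ...], "dp": [[x, y, z], ...], "grip": [grip, ...]}. A call has 1 to 5 rows; each row is the pose to reach, as a shift and turn from the pose commanded when the call began; what a row does not reach only later rows make up. A row lasts 1/8 s, in which the tool goes at most 62.5 mm and 10.7 degrees, less where a joint would pass 70% of its speed; a pose out of reach is approached as far as the arm can. A call with a gripper value outside its range is refused whole. The fingers move at their own pace and stop on an object; the grip force is fixed at half the most. Time passes only in rows, so rows that repeat a pose let the fingers close. It gives the time, the measured TCP pose, the force, the opening and the grip force at its end, in the units of the state.
- bot.read_state(): the state, without advancing time (a new reading comes with each control period).
- bot.capture(name): name is "scene" or "top" or "wrist"; returns a dict with "image" (420x560x3 uint8, red, green, blue), "fx", "fy", "cx", "cy" (pixels), "view" (4x4, takes a point from world to camera coordinates). Camera axes: x right, y down, z forward; pixel columns grow to the right and rows downward; lengths in mm; the calibration is good to about 2 mm. A picture is of the moment at which its call begins. There is no depth.
- bot.hand_in(): hands the job in; it is judged then, once.
The state is a dict: "t": time; "joints": joint angles; "qvel": joint speeds; "joint_efforts": joint torques, N m; "tcp_pos": TCP position; "ee_rot": TCP orientation; "contact_force": force on the tool from outside, world axes, zero at the start; "moment": the same for the moment, N m; "finger_gap": opening from 0.0 (shut) to 1.0 (fully open); "gripper_force": force on a finger pad.
Only numpy, scipy, OpenCV 4.12 (cv2) and the standard library are available. Lean on these libraries where they do the work, as an engineer would, in place of code of your own. Each camera call takes 0.05 s, during which the arm holds its last target. There are 200 camera calls.

## Working session

There is one attempt and no reset: what is moved stays moved. The work goes in short steps, Python scripts to look and compute and a shell command to move; the robot and the scene stay as the last step left them, time stands still between calls to the robot, and variables do not carry over. Pictures are saved under pics/ and viewed, at most 10 in all, crops included, and the job is handed in when it is done.

```bash
mkdir -p pics; cat > h.py <<'E'
import numpy as np, cv2
from plant import bot
def cap(n,f):
    c=bot.capture(n); cv2.imwrite('pics/'+f,cv2.cvtColor(c['image'],cv2.COLOR_RGB2BGR)); np.save('pics/'+f+'.npy',{k:c[k] for k in c},allow_pickle=True); return c
def load(f): return np.load('pics/'+f+'.npy',allow_pickle=True).item()
def px2w(c,u,v,z):
    V=np.array(c['view']);R=V[:3,:3];t=V[:3,3]
    d=R.T@np.array([(u-c['cx'])/c['fx'],(v-c['cy'])/c['fy'],1]);o=-R.T@t
    return o+d*(z-o[2])/d[2]
def w2px(c,p):
    V=np.array(c['view']);q=V[:3,:3]@np.array(p,float)+V[:3,3]
    return np.array([c['fx']*q[0]/q[2]+c['cx'],c['fy']*q[1]/q[2]+c['cy']])
def crop(c,u0,v0,u1,v1,s,f):
    im=cv2.cvtColor(c['image'],cv2.COLOR_RGB2BGR)[v0:v1,u0:u1]
    cv2.imwrite('pics/'+f,cv2.resize(im,None,fx=s,fy=s,interpolation=cv2.INTER_CUBIC))
E
python3 - <<'E'
from h import *
a=cap('top','top0.png');b=cap('scene','scene0.png')
for c in(a,b): print(c['fx'],c['cx'],c['cy'],np.round(c['view'],3).tolist())
s=bot.read_state();print(s)
E
```

```text
521.6124196380615 276.1530919315475 206.35720186989985 [[-0.014, -1.0, 0.013, -15.554], [-0.989, 0.012, -0.144, 526.697], [0.144, -0.015, -0.989, 1382.016], [0.0, 0.0, 0.0, 1.0]]
492.9399561453512 286.4704048485428 208.4922653086698 [[-0.729, -0.685, 0.014, 365.695], [-0.347, 0.352, -0.869, 236.322], [0.59, -0.638, -0.494, 963.126], [0.0, 0.0, 0.0, 1.0]]
{'t': 0.1, 'joints': array([ 1.10426906,  0.60001292, -0.00253803,  1.60005866,  0.00182443,
        0.94288631, -0.0798233 ]), 'qvel': array([-7.98167990e-04, -1.25937140e-03, -1.49562751e-03, -2.31299554e-03,
        2.72479198e-04, -3.85974531e-05,  5.94686309e-04]), 'joint_efforts': array([ 4.48336563e-03, -7.66559458e+01,  1.50148150e+00, -2.52940071e+01,
       -5.23876003e-02,  1.35459169e-02,  6.67536324e-05]), 'tcp_pos': array([ 275.33964037, -670.22526527,  228.86652065]), 'ee_rot': array([-3.08081503e+00, -6.08287009e-01,  6.43914972e-04]), 'contact_force': array([ 0.31632553, -0.32966463,  0.17083099]), 'moment': array([-0.00678507, -0.02559943, -0.02913447]), 'gripper_force': 0.0, 'finger_gap': 1.000600648683197}
```

View pics/top0.png

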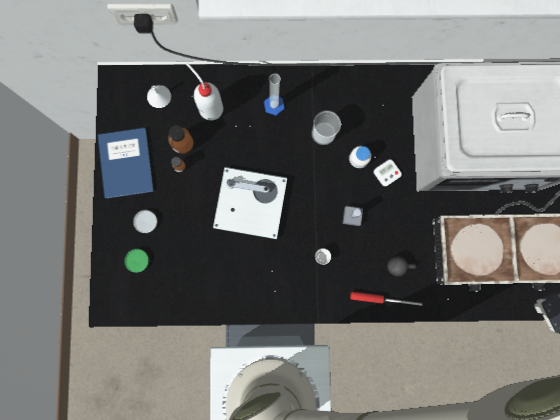

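View pics/scene0.png

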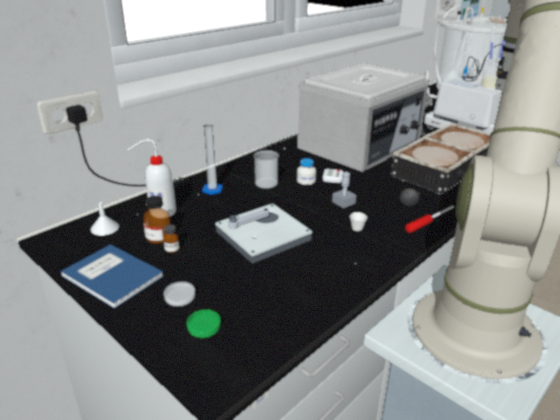

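The top view shows the clamp at about (250,203), with its pin hole at (233,210) and nest at (264,190). The pin block is at (353,215). There are two dish candidates: the clear one at (145,221) and the green one at (136,261). The clear one fits, since the green one is the look-alike to leave alone. I'll confirm this in a crop.

```bash
python3 - <<'E'
from h import *
c=load('top0.png')
a=cv2.cvtColor(c['image'],cv2.COLOR_RGB2BGR)
r=lambda x0,y0,x1,y1,s:cv2.resize(a[y0:y1,x0:x1],None,fx=s,fy=s,interpolation=cv2.INTER_CUBIC)
A=r(205,160,300,245,6) #570x510
B=r(330,195,368,235,6) #228x240
D=r(125,200,163,280,3); D=r(122,200,160,245,6) #228x270
out=np.zeros((510,798,3),np.uint8); out[:510,:570]=A; out[:240,570:]=B; out[240:510,570:]=D
cv2.imwrite('pics/crop0.png',out)
E
```

```text
(no output)
```

View pics/crop0.png

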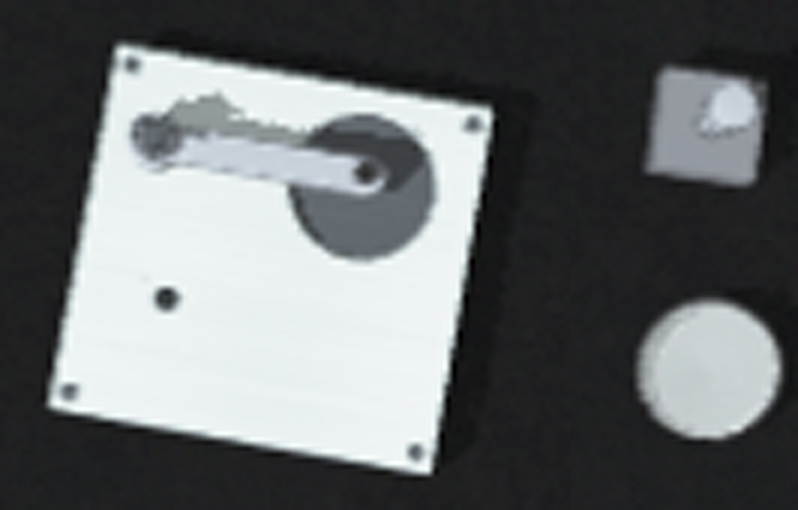

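```bash
cat > fit.py <<'E'
from h import *
c=load('top0.png')
P=lambda u,v,z,o=(205,160):px2w(c,(u+.5)/6+o[0]-.5,(v+.5)/6+o[1]-.5,z)[:2]
C=np.array([P(116,43,25),P(494,105,25),P(433,474,25),P(50,407,25),P(167,299,25),P(363,187,20)])
L=np.array([[85,87.5],[85,-87.5],[-85,-87.5],[-85,87.5],[-27,44],[40,-35]])
# rigid fit
mc,ml=C.mean(0),L.mean(0);H=(L-ml).T@(C-mc);th=np.arctan2(H[0,1]-H[1,0],H[0,0]+H[1,1])
R=np.array([[np.cos(th),-np.sin(th)],[np.sin(th),np.cos(th)]]);t=mc-R@ml
print('th',th,'t',t,'res',(L@R.T+t-C).round(1).tolist())
B=lambda x,y:R@np.array([x,y])+t
for n,p in dict(nest=(40,-35),pivot=(42,62),hole=(-27,44)).items():print(n,B(*p).round(1))
o=(330-95,195)
print('pinhead',P(735,105,91,o),'block',[P(u,v,26,o).round(1) for u,v in((660,67),(767,85),(752,186),(647,172))], np.mean([P(u,v,26,o) for u,v in((660,67),(767,85),(752,186),(647,172))],0))
print('dish',P(709,369,14,(122-95,200-40)))
E
python3 fit.py
```

```text
th -0.17897866066629123 t [540.55506223  49.02535045] res [[-1.4, -1.0], [-1.4, 1.2], [1.7, 0.9], [0.1, -0.6], [0.5, -0.5], [0.5, -0.1]]
nest [573.7   7.5]
pivot [592.9 102.6]
hole [521.8  97.1]
pinhead [ 501.10697547 -233.46417178] block [array([ 527.7, -210.8]), array([ 518.8, -259.7]), array([ 472.3, -251. ]), array([ 479.4, -203.3])] [ 499.5503665  -231.18877493]
dish [493.3403241  339.23073474]
```

```bash
python3 -m creep '{"rot":[[0,0,-0.15],[0,0,-0.3],[0,0,-0.45],[0,0,-0.57],[0,0,-0.57]],"dp":[[0.025,0.05,0],[0.05,0.1,0],[0.075,0.15,0],[0.1,0.2,0],[0.125,0.25,0]],"grip":[0.093,0.093,0.08,0.07,0.07]}'
python3 -m creep '{"rot":[[0,0,0],[0,0,0],[0,0,0],[0,0,0],[0,0,0]],"dp":[[0.025,0.05,0],[0.05,0.1,0],[0.075,0.15,0],[0.1,0.188,-0.03],[0.1,0.188,-0.03]],"grip":[0.07,0.07,0.07,0.07,0.07]}'
python3 - <<'E'
from h import *
c=cap('wrist','w1.png');s=bot.read_state();print(s['tcp_pos'],s['ee_rot'],s['joints'],s['t'])
print(w2px(c,[500,-232.5,91]))
E
```

```text
t: 0.72
tcp_pos: [401.2, -418.8, 229.4]
ee_rot: [-3.128, 0.285, 0.001]
contact_force: [-0.1, -0.1, -0.4]
finger_gap: 0.765
gripper_force: 0.0
t: 1.35
tcp_pos: [501.5, -228.4, 197.7]
ee_rot: [-3.128, 0.272, 0.005]
contact_force: [-0.0, -1.1, 0.3]
finger_gap: 0.753
gripper_force: 0.0
[ 500.61349823 -230.94495097  198.62585841] [-3.12858536  0.27724519  0.00357375] [ 0.24263477  0.4344821   0.12058781  2.03479472 -0.0809105   0.67908744
 -1.33231998] 1.4
[288.06541066 211.48573624]
```

View pics/w1.png

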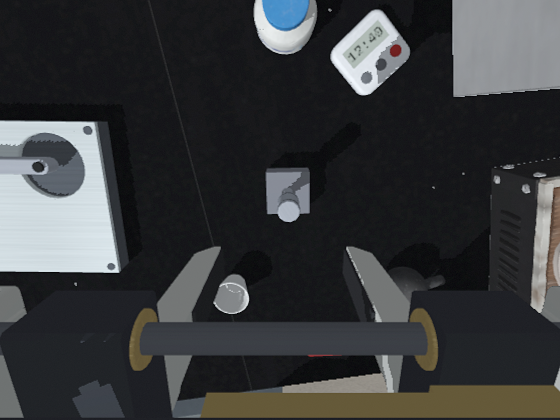

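The pin head shows at (289,211), within a pixel of the predicted position. I'll descend and grasp it.

```bash
python3 -m creep '{"rot":[[0,0,0],[0,0,0],[0,0,0],[0,0,0],[0,0,0]],"dp":[[-0.0005,0,-0.05],[-0.0005,0,-0.1],[-0.0005,0,-0.12],[-0.0005,0,-0.134],[-0.0005,0,-0.134]],"grip":[0.06,0.05,0.05,0.05,0.05]}'
python3 -m creep '{"rot":[[0,0,0],[0,0,0],[0,0,0],[0,0,0],[0,0,0]],"dp":[[0,0,0],[0,0,0],[0,0,0],[0,0,0],[0,0,0]],"grip":[0.04,0.02,0.005,0.005,0.005]}'
python3 -m creep '{"rot":[[0,0,0],[0,0,0],[0,0,0],[0,0,0],[0,0,0]],"dp":[[0,0,0],[0,0,0.02],[0,0,0.04],[0,0,0.07],[0,0,0.07]],"grip":[0.005,0.005,0.005,0.005,0.005]}'
python3 - <<'E'
from h import *
c=cap('wrist','w2.png');s=bot.read_state();print(s['tcp_pos'],s['ee_rot'],s['contact_force'],s['t'])
p=s['tcp_pos'];print('head top',w2px(c,p+[0,0,26]),'tip',w2px(c,p+[0,0,-59]))
d=cap('scene','s2.png');print(w2px(d,p+[0,0,26]),w2px(d,p+[0,0,-59]))
q=w2px(d,p);u,v=map(int,q)
a=cv2.cvtColor(d['image'],cv2.COLOR_RGB2BGR)[v-60:v+60,u-50:u+50];b=cv2.cvtColor(c['image'],cv2.COLOR_RGB2BGR)[200:320,200:360]
cv2.imwrite('pics/p2.png',cv2.resize(np.hstack([a,b]),None,fx=3,fy=3,interpolation=2));print(u-50,v-60)
E
```

```text
t: 2.02
tcp_pos: [499.5, -233.5, 65.4]
ee_rot: [3.129, -0.285, -0.001]
contact_force: [-0.5, 1.2, -0.2]
finger_gap: 0.54
gripper_force: 0.0
t: 2.65
tcp_pos: [500.3, -232.7, 66.0]
ee_rot: [3.129, -0.283, 0.001]
contact_force: [0.1, -0.2, 4.6]
finger_gap: 0.207
gripper_force: 30.0
t: 3.28
tcp_pos: [500.8, -233.0, 137.1]
ee_rot: [3.128, -0.283, 0.005]
contact_force: [0.5, -0.8, -1.8]
finger_gap: 0.208
gripper_force: 30.0
[ 500.23658664 -232.6186749   135.99607123] [ 3.12859477e+00 -2.82351613e-01  2.00619790e-03] [-0.34592294  0.52691922 -2.03466875] 3.325
head top [282.20224534 296.06475758] tip [282.51474776 231.29573112]
[346.84193478 149.11666019] [344.57566323 177.54882832]
296 98
```

View pics/p2.png

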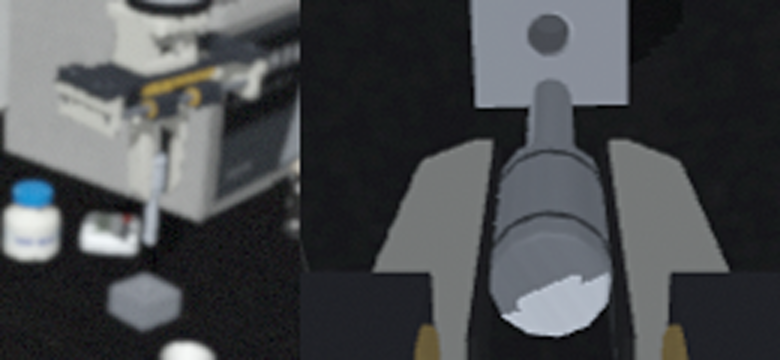

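```bash
cat >> fit.py <<'E'
def wp(phi,r=70,off=13):
    d=np.array([-np.sin(phi),-np.cos(phi)]);n=np.array([np.cos(phi),-np.sin(phi)])
    return B(*(np.array([42,62])+r*d+off*n))
if __name__=='__main__':
  s=wp(0,70,22);print('start',s,'from cmd',s-[500,-232.6])
  for ph in np.arange(0,1.61,.1):print(round(ph,2),(wp(ph)-s).round(1),wp(ph).round(1))
E
python3 fit.py | tail -18
```

```text
start [602.10853099  29.75956512] from cmd [102.10853099 262.35956512]
0.0 [-8.9  1.6] [593.3  31.4]
0.1 [-16.    1.9] [586.1  31.7]
0.2 [-23.   3.] [579.1  32.7]
0.3 [-29.9   4.7] [572.2  34.4]
0.4 [-36.6   7.1] [565.5  36.9]
0.5 [-43.   10.2] [559.1  39.9]
0.6 [-49.1  13.9] [553.   43.6]
0.7 [-54.8  18.1] [547.3  47.9]
0.8 [-60.  23.] [542.1  52.7]
0.9 [-64.8  28.3] [537.4  58. ]
1.0 [-68.9  34.1] [533.2  63.8]
1.1 [-72.5  40.2] [529.6  70. ]
1.2 [-75.4  46.7] [526.7  76.5]
1.3 [-77.7  53.4] [524.4  83.2]
1.4 [-79.3  60.4] [522.8  90.1]
1.5 [-80.2  67.4] [521.9  97.2]
1.6 [-80.4  74.5] [521.7 104.3]
```

```bash
python3 -m creep '{"rot":[[0,0,0],[0,0,0],[0,0,0],[0,0,0],[0,0,0]],"dp":[[0.02,0.05,0.02],[0.04,0.105,0.02],[0.06,0.16,0.02],[0.08,0.215,0.02],[0.102,0.2624,0.02]],"grip":[0.005,0.005,0.005,0.005,0.005]}'
python3 -m creep '{"rot":[[0,0,0],[0,0,0]],"dp":[[0,0,0],[0,0,0]],"grip":[0.005,0.005]}'
python3 - <<'E'
from h import *
c=cap('wrist','w3.png');s=bot.read_state();print(s['tcp_pos'],s['ee_rot'],s['contact_force'],s['t'])
import fit
for n,p,z in(('nest',(40,-35),20),('hole',(-27,44),25),('pivot',(42,62),56)):print(n,w2px(c,[*fit.B(*p),z]))
for p in fit.L[:4]:print(w2px(c,[*fit.B(*p),25]))
print('tip',w2px(c,s['tcp_pos']+[0,0,-59.5]))
E
```

```text
t: 4.0
tcp_pos: [601.6, 32.2, 154.0]
ee_rot: [3.129, -0.281, -0.004]
contact_force: [0.8, -1.0, -1.1]
finger_gap: 0.211
gripper_force: 30.0
t: 4.25
tcp_pos: [601.1, 29.4, 154.3]
ee_rot: [3.128, -0.282, -0.004]
contact_force: [0.5, -0.4, -0.9]
finger_gap: 0.209
gripper_force: 30.0
[601.04060492  28.49402325 154.58715443] [ 3.12751291 -0.28438427 -0.00317887] [-0.05234195  0.25045654 -1.27152518] 4.3
th -0.17897866066629123 t [540.55506223  49.02535045] res [[-1.4, -1.0], [-1.4, 1.2], [1.7, 0.9], [0.1, -0.6], [0.5, -0.5], [0.5, -0.1]]
nest [573.7   7.5]
pivot [592.9 102.6]
hole [521.8  97.1]
pinhead [ 501.10697547 -233.46417178] block [array([ 527.7, -210.8]), array([ 518.8, -259.7]), array([ 472.3, -251. ]), array([ 479.4, -203.3])] [ 499.5503665  -231.18877493]
dish [493.3403241  339.23073474]
nest [309.66142423 224.48944771]
hole [231.9583458  287.19227139]
pivot [201.81921613 236.80676845]
[178.83918363 180.8286625 ]
[368.05106909 180.6178729 ]
[355.43556563 333.85107231]
[194.65810073 334.07394073]
tip [283.92053911 230.41390399]
```

View pics/w3.png

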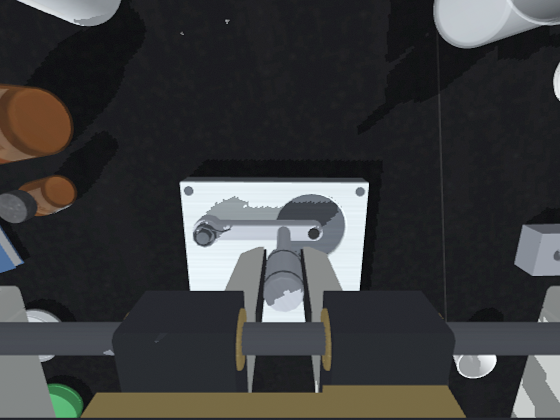

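The clamp's rear corners show at (181,181) and (369,182), and the pin tip at about (283,229). All are within about 1.5 px of the prediction. I'll refine the corners numerically once.

```bash
python3 - <<'E' | tail -8
from h import *
import fit
s=bot.read_state();print(s['tcp_pos'])
c=load('w3.png')
g=cv2.cvtColor(c['image'],cv2.COLOR_RGB2GRAY)
hsv=g
# plate edges: threshold columns/rows crossing
def edge(profile):
    d=np.abs(np.diff(cv2.GaussianBlur(profile.astype(np.float32).reshape(1,-1),(3,1),0)[0]));i=int(d.argmax());a=d[max(i-2,0):i+3];return max(i-2,0)+(a*np.arange(len(a))).sum()/a.sum()+.5
for v in (196,215,260,280):
    print(v,'L',170+edge(g[v,170:200]),'R',350+edge(g[v,350:385]), 'pred', [ (lambda p,q: p[0]+(q[0]-p[0])*(v-p[1])/(q[1]-p[1]))(w2px(c,[*fit.B(85,y),25]),w2px(c,[*fit.B(-85,y),25])) for y in (87.5,-87.5)])
print('top',[170+edge(g[170:190,u]) for u in(210,250,300,340)],'pred', w2px(c,[*fit.B(85,0),25])[1])
_,m=cv2.threshold(g[190:262,320:350],140,255,cv2.THRESH_BINARY_INV)
print('nest right edge row 224',320+edge(g[224,325:365])+5,'pred',w2px(c,[*fit.B(40,-69.5),25]))
E
```

```text
dish [493.3403241  339.23073474]
[601.04060492  28.49402325 154.58715443]
196 L 180.54705882352943 R 367.45531914893616 pred [np.float64(180.4052620995606), np.float64(366.78467722314554)]
215 L 182.29453681710214 R 365.64848143982005 pred [np.float64(182.36655858014427), np.float64(365.2204302666496)]
260 L 186.69620958751392 R 361.64864864864865 pred [np.float64(187.0117344552109), np.float64(361.5156348433697)]
280 L 188.55910165484633 R 360.01447661469933 pred [np.float64(189.07625706635162), np.float64(359.86905909968976)]
top [np.float64(181.3988764044944), np.float64(181.64623955431756), np.float64(181.82611832611832), np.float64(181.9759825327511)] pred 180.72324999247323
nest right edge row 224 344.4576923076923 pred [345.7108204  226.23971105]
```

```bash
python3 -m creep '{"rot":[[0,0,0],[0,0,0],[0,0,0],[0,0,0],[0,0,0]],"dp":[[0,0,-0.03],[0,0,-0.055],[0,0,-0.066],[0,0,-0.066],[-0.006,0.001,-0.066]],"grip":[0.005,0.005,0.005,0.005,0.005]}'
python3 -m creep '{"rot":[[0,0,0],[0,0,0],[0,0,0],[0,0,0],[0,0,0]],"dp":[[-0.003,0.0006,0],[-0.010,0.001,0],[-0.017,0.002,0],[-0.024,0.0037,0],[-0.0306,0.0061,0]],"grip":[0.005,0.005,0.005,0.005,0.005]}'
python3 - <<'E'
from h import *
s=bot.read_state();print(s['contact_force'],s['moment'],s['tcp_pos'])
E
```

```text
t: 4.92
tcp_pos: [596.5, 30.3, 90.3]
ee_rot: [-3.129, 0.284, -0.002]
contact_force: [-0.6, -0.0, -1.0]
finger_gap: 0.211
gripper_force: 30.0
t: 5.55
tcp_pos: [565.2, 37.0, 89.8]
ee_rot: [-3.129, 0.283, -0.001]
contact_force: [3.2, -0.6, -0.6]
finger_gap: 0.207
gripper_force: 30.0
[ 3.16691692 -0.58238512 -0.60027894] [-0.03538263 -0.6113182   0.03323083] [565.20411822  37.01588835  89.76345118]
```

```bash
python3 -m creep '{"rot":[[0,0,0],[0,0,0],[0,0,0],[0,0,0],[0,0,0]],"dp":[[-0.0064,0.0031,0],[-0.0125,0.0068,0],[-0.0182,0.011,0],[-0.0234,0.0159,0],[-0.0282,0.0212,0]],"grip":[0.005,0.005,0.005,0.005,0.005]}'
python3 -m creep '{"rot":[[0,0,0],[0,0,0],[0,0,0],[0,0,0],[0,0,0]],"dp":[[-0.0041,0.0058,0],[-0.0077,0.0119,0],[-0.0106,0.0184,0],[-0.0129,0.0251,0],[-0.0145,0.0321,0]],"grip":[0.005,0.005,0.005,0.005,0.005]}'
python3 -m creep '{"rot":[[0,0,0],[0,0,0],[0,0,0]],"dp":[[-0.0009,0.007,0],[-0.0009,0.0085,0],[-0.0009,0.0075,0]],"grip":[0.005,0.005,0.005]}'
python3 - <<'E'
from h import *
c=cap('wrist','w4.png');s=bot.read_state();print(s['tcp_pos'],s['contact_force'],s['moment'])
import fit
print([w2px(c,[*fit.B(*p),25]) for p in((-27,44),(85,87.5),(85,-87.5))],'tip',w2px(c,s['tcp_pos']+[0,0,-59.5]))
crop(c,180,100,440,310,3,'p4.png')
E
```

```text
t: 6.18
tcp_pos: [537.0, 58.3, 89.6]
ee_rot: [3.129, -0.283, 0.0]
contact_force: [3.3, -1.5, -1.1]
finger_gap: 0.208
gripper_force: 30.0
t: 6.8
tcp_pos: [522.3, 90.4, 89.6]
ee_rot: [3.128, -0.283, -0.001]
contact_force: [1.6, -3.3, -1.2]
finger_gap: 0.21
gripper_force: 30.0
t: 7.18
tcp_pos: [521.4, 97.7, 89.5]
ee_rot: [3.129, -0.282, -0.001]
contact_force: [0.4, -4.5, -1.6]
finger_gap: 0.214
gripper_force: 30.0
[521.45268224  97.30393622  89.55521721] [ 0.99112607 -4.31175332 -0.78989949] [-0.99840737 -0.19510505 -0.02381378]
th -0.17897866066629123 t [540.55506223  49.02535045] res [[-1.4, -1.0], [-1.4, 1.2], [1.7, 0.9], [0.1, -0.6], [0.5, -0.5], [0.5, -0.1]]
nest [573.7   7.5]
pivot [592.9 102.6]
hole [521.8  97.1]
pinhead [ 501.10697547 -233.46417178] block [array([ 527.7, -210.8]), array([ 518.8, -259.7]), array([ 472.3, -251. ]), array([ 479.4, -203.3])] [ 499.5503665  -231.18877493]
dish [493.3403241  339.23073474]
[array([283.48486082, 227.45327169]), array([215.52858533,  63.84801206]), array([488.59017921,  63.56964003])] tip [283.34682596 230.40074866]
```

View pics/p4.png

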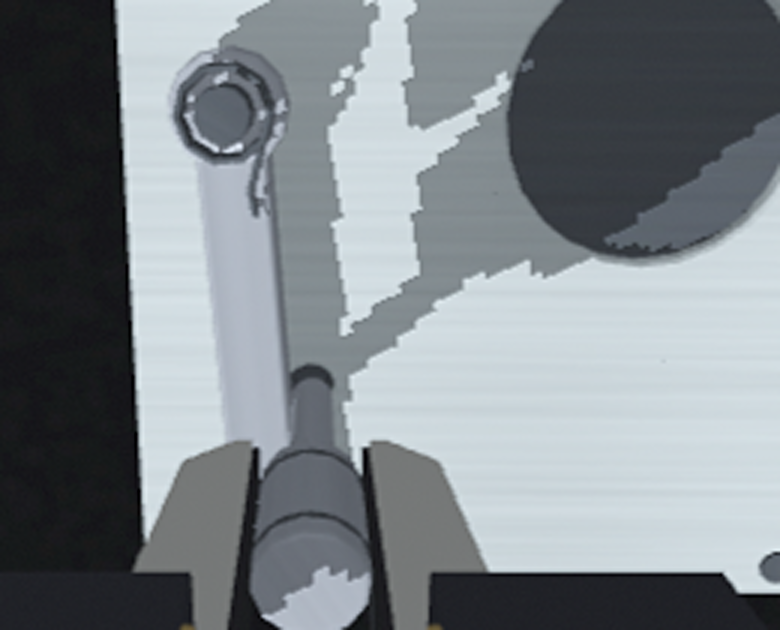

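The pin tip, at crop (314,385), overlaps the hole, whose dark far rim is at crop (312,364). I'll compute the rim prediction to see whether an x correction is needed.

```bash
python3 - <<'E' | tail -14
from h import *
import fit
c=load('w4.png');g=cv2.cvtColor(c['image'],cv2.COLOR_RGB2GRAY)
for dx in(6,7):print('rim pred',dx,w2px(c,[*fit.B(-27+dx,44),25]))
for z in(25,30):print('nest far/near/left',z,[w2px(c,[*fit.B(40+a,-35+b),25]) .round(1) for a,b in((-34.5,0),(0,34.5))])
print(g[215:236,278:291])
E
```

```text
[122 100  78  50  51  53  51  51  58  86 117 133 137]
 [ 76  50  53  53  55  54  54  54  53  51  68 109 133]
 [ 51  53  54  55  54  53  54  54  53  52  51  67 112]
 [ 52  55  54  56  61  63  64  62  59  56  52  46  91]
 [ 48  53  62  75  91  96  97  94  83  68  51  46  67]
 [ 51  69  92 106 105 105 104 104 106  96  65  51  54]
 [ 70  96 103 103 104 104 104 104 103 105  98  71  60]
 [ 89 101 102 102 104 104 104 104 103 103 103  89  84]
 [101 100 100 102 104 103 103 103 103 103 103  99 110]
 [102 104 100 102 103 104 103 102 103 102 102  99 115]
 [105 103 101 101 104 104 104 104 103 102 102 100 116]
 [120 100 100 102 103 104 104 104 102 102 102 100 111]
 [116  99 100 102 103 104 104 103 104 102 101 100 113]
 [115 100 100 102 104 104 103 104 103 102 101 100 111]]
```

```bash
python3 - <<'E' | tail -9
from h import *
import fit
c=load('w4.png')
p=np.array([521.4,97.3])
for dx in(6,7):print('rim pred',dx,w2px(c,[*fit.B(-27+dx,44),25]))
print('nest near/left',[w2px(c,[*fit.B(40+a,-35+b),25]).round(1) for a,b in((-34.5,0),(0,34.5))])
for r,z in((3,30),(5,33),(3.5,30)):print('tip far edge',r,z,w2px(c,[p[0]+r,p[1],z]))
print('mm/px',w2px(c,[521.4,97.3,25]),w2px(c,[520.4,97.3,25]))
E
```

```text
pinhead [ 501.10697547 -233.46417178] block [array([ 527.7, -210.8]), array([ 518.8, -259.7]), array([ 472.3, -251. ]), array([ 479.4, -203.3])] [ 499.5503665  -231.18877493]
dish [493.3403241  339.23073474]
rim pred 6 [283.48034495 219.88377263]
rim pred 7 [283.4795855  218.61078454]
nest near/left [array([393.6, 184.9]), array([348.5, 135.6])]
tip far edge 3 30 [282.63115645 226.66561071]
tip far edge 5 33 [282.12605617 225.57131294]
tip far edge 3.5 30 [282.50831415 226.03396229]
mm/px [283.36038532 228.00784601] [283.59876459 229.23660489]
```

```bash
python3 -m creep '{"rot":[[0,0,0],[0,0,0],[0,0,0],[0,0,0],[0,0,0]],"dp":[[-0.0007,0,0],[-0.0007,0,-0.003],[-0.0007,0,-0.006],[-0.0007,0,-0.010],[-0.0007,0,-0.010]],"grip":[0.005,0.005,0.005,0.005,0.005]}'
```

```text
t: 7.85
tcp_pos: [520.7, 97.6, 79.0]
ee_rot: [3.128, -0.283, -0.002]
contact_force: [-0.2, -4.0, -2.5]
finger_gap: 0.211
gripper_force: 30.0
```

```bash
python3 -m creep '{"rot":[[0,0,0],[0,0,0],[0,0,0],[0,0,0],[0,0,0]],"dp":[[0,0,-0.004],[0,0,-0.008],[0,0,-0.012],[0,0,-0.0145],[0,0,-0.0145]],"grip":[0.005,0.005,0.005,0.005,0.005]}'
```

```text
t: 8.48
tcp_pos: [521.1, 97.7, 65.0]
ee_rot: [-3.129, 0.283, 0.0]
contact_force: [-0.1, -2.4, 2.0]
finger_gap: 0.209
gripper_force: 30.0
```

```bash
python3 -m creep '{"rot":[[0,0,0],[0,0,0],[0,0,0],[0,0,0],[0,0,0]],"dp":[[0,0,-0.001],[0,0,-0.001],[0,0,-0.001],[0,0,-0.001],[0,0,-0.001]],"grip":[0.03,0.045,0.045,0.045,0.045]}'
python3 -m creep '{"rot":[[0,0,0],[0,0,0],[0,0,0],[0,0,0],[0,0,0]],"dp":[[0,0,0.02],[0,0,0.05],[0,0,0.1],[0,0,0.15],[0,0,0.15]],"grip":[0.045,0.045,0.06,0.085,0.085]}'
python3 - <<'E'
from h import *
c=cap('top','t5.png');d=cap('scene','s5.png');w=cap('wrist','w5.png')
a=cv2.cvtColor(w['image'],cv2.COLOR_RGB2BGR)[150:380,150:430]
b=cv2.cvtColor(d['image'],cv2.COLOR_RGB2BGR)[170:285,190:330]
cv2.imwrite('pics/p5.png',np.vstack([cv2.resize(a,(700,575))[:300],cv2.resize(b,(700,575))[120:420]]))
s=bot.read_state();print(s['tcp_pos'],s['contact_force'],s['joints'][6])
E
```

```text
t: 9.1
tcp_pos: [521.1, 97.8, 64.1]
ee_rot: [-3.129, 0.283, 0.0]
contact_force: [0.4, -0.5, -0.5]
finger_gap: 0.483
gripper_force: 0.0
t: 9.72
tcp_pos: [522.9, 98.0, 217.6]
ee_rot: [-3.126, 0.283, -0.01]
contact_force: [0.3, 0.2, -0.9]
finger_gap: 0.759
gripper_force: 0.0
[520.52196082  97.7384121  213.46381352] [-0.17216511 -0.07890743 -0.32183167] -1.9073188773512357
```

View pics/p5.png

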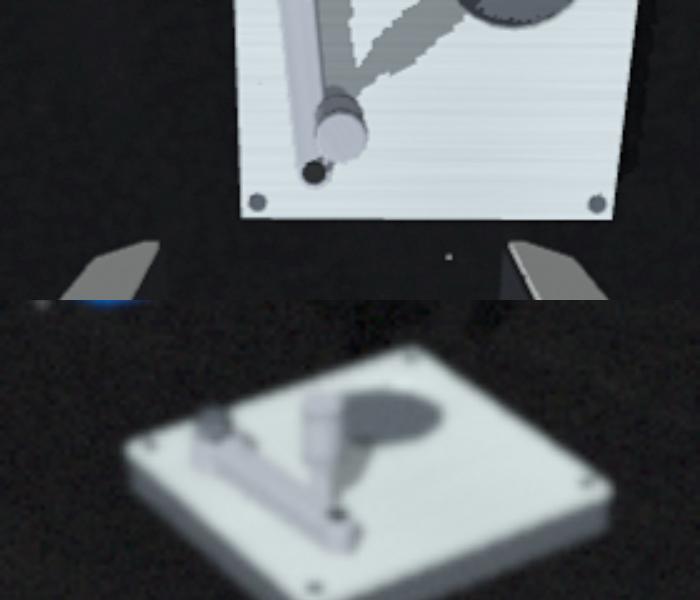

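The pin stands in the hole (head at crop (341,135)), with the arm lying against it and the nest clear. Next is the clear dish.

```bash
python3 -m creep '{"rot":[[0,0,0.12],[0,0,0.25],[0,0,0.38],[0,0,0.5],[0,0,0.5]],"dp":[[-0.006,0.055,0],[-0.012,0.11,0],[-0.02,0.165,0],[-0.028,0.22,0],[-0.028,0.2415,-0.03]],"grip":[0.08,0.08,0.08,0.08,0.08]}'
python3 -m creep '{"rot":[[0,0,0],[0,0,0]],"dp":[[0,0,0],[0,0,0]],"grip":[0.08,0.08]}'
python3 - <<'E'
from h import *
w=cap('wrist','w6.png');s=bot.read_state();print(s['tcp_pos'],s['ee_rot'],s['joints'][6],s['finger_gap'])
print('dish top pred',w2px(w,[493.3,339.2,16]),'bottom',w2px(w,[493.3,339.2,0]),[w2px(w,[493.3+a,339.2+b,16]) for a,b in((32,0),(0,32))])
crop(w,180,100,440,310,3,'p6.png')
E
```

```text
t: 10.5
tcp_pos: [492.2, 343.5, 183.4]
ee_rot: [-3.098, -0.509, -0.001]
contact_force: [-0.2, -0.6, -1.0]
finger_gap: 0.858
gripper_force: 0.0
t: 10.75
tcp_pos: [493.1, 337.5, 183.5]
ee_rot: [3.1, 0.498, -0.003]
contact_force: [1.2, 0.3, 0.3]
finger_gap: 0.864
gripper_force: 0.0
[493.53795553 337.46282699 184.08617656] [ 3.10095484e+00  4.96778490e-01 -9.90751967e-04] -1.907267753105176 0.8639419905567639
dish top pred [281.42945668 192.6823463 ] bottom [281.49351977 189.08510096] [array([291.08195426, 164.13623954]), array([252.52554323, 183.45457898])]
```

View pics/p6.png

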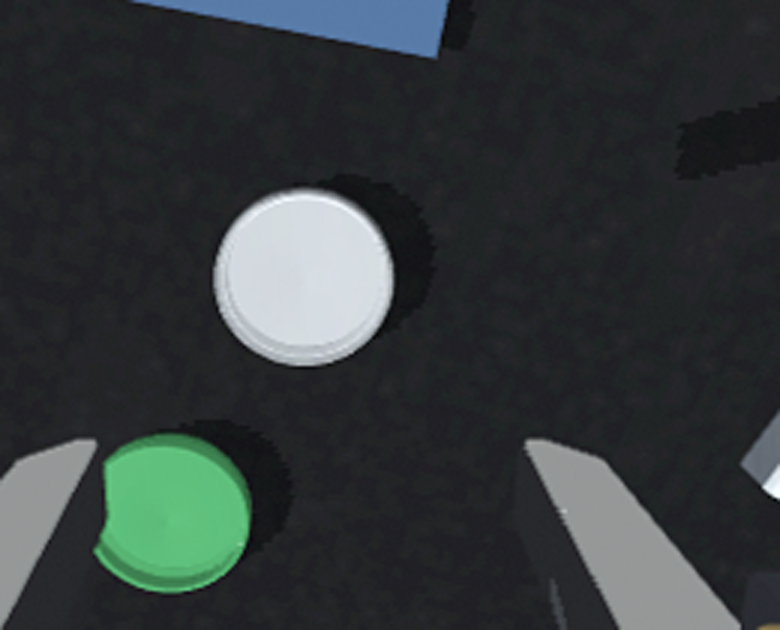

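```bash
python3 -m creep '{"rot":[[0,0,0],[0,0,0],[0,0,0],[0,0,0],[0,0,0]],"dp":[[0.0004,0,-0.05],[0.0004,0,-0.1],[0.0004,0,-0.14],[0.0004,0,-0.16],[0.0004,0,-0.166]],"grip":[0.08,0.08,0.08,0.08,0.08]}'
python3 -m creep '{"rot":[[0,0,0],[0,0,0],[0,0,0],[0,0,0],[0,0,0]],"dp":[[0,0,0],[0,0,0],[0,0,0],[0,0,0],[0,0,0]],"grip":[0.08,0.07,0.06,0.055,0.055]}'
python3 -m creep '{"rot":[[0,0,0],[0,0,0],[0,0,0],[0,0,0],[0,0,0]],"dp":[[0,0,0],[0,0,0],[0,0,0.02],[0,0,0.06],[0,0,0.11]],"grip":[0.055,0.055,0.055,0.055,0.055]}'
```

```text
t: 11.42
tcp_pos: [493.9, 337.7, 17.7]
ee_rot: [3.101, 0.497, -0.001]
contact_force: [0.8, -0.3, 0.5]
finger_gap: 0.863
gripper_force: 0.0
t: 12.05
tcp_pos: [493.8, 339.4, 18.8]
ee_rot: [-3.101, -0.5, -0.001]
contact_force: [-1.0, -0.8, 7.1]
finger_gap: 0.621
gripper_force: 30.0
t: 12.68
tcp_pos: [492.9, 338.8, 128.5]
ee_rot: [3.1, 0.5, -0.003]
contact_force: [0.2, -0.0, -0.0]
finger_gap: 0.624
gripper_force: 30.0
```

```bash
python3 - <<'E'
from h import *
w=cap('wrist','w7.png');d=cap('scene','s7.png');s=bot.read_state();p=s['tcp_pos'];print(p,s['contact_force'],s['moment'],w2px(w,p),w2px(d,p))
u,v=map(int,w2px(d,p))
a=cv2.cvtColor(w['image'],cv2.COLOR_RGB2BGR)[180:380,170:400]
b=cv2.cvtColor(d['image'],cv2.COLOR_RGB2BGR)[v-60:v+60,u-60:u+60]
cv2.imwrite('pics/p7.png',np.hstack([cv2.resize(a,(460,400)),cv2.resize(b,(340,400)[::1] if 0 else (340,400))]))
E
```

```text
[495.56125213 340.56105044 132.90021922] [ 0.40610799 -0.57661416  0.17515205] [ 0.02138148 -0.03057954 -0.00746025] [281.37624393 268.44536214] [171.51501866 243.37024701]
```

View pics/p7.png

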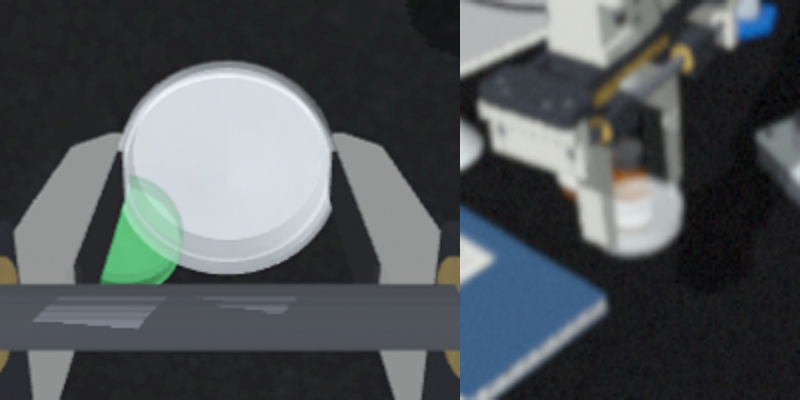

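```bash
python3 - <<'E'
from h import *
w=load('w7.png');p=np.array([493.5,339.2,128.1])
from scipy.spatial.transform import Rotation as Rn
s=bot.read_state();p=s['tcp_pos'];R=Rn.from_rotvec(s['ee_rot']).as_matrix();print('tcp',p,'toolx',R[:,0].round(2),'tooly',R[:,1].round(2))
th=np.linspace(0,2*np.pi,73)
for nm,z in(('top',-2.5),('bot',-18.5)):
    q=np.array([w2px(w,p+[32*np.cos(t),32*np.sin(t),z]) for t in th]);q=(q-[170,180])*2
    print(nm,'u',q[:,0].min().round(),q[:,0].max().round(),'v',q[:,1].min().round(),q[:,1].max().round())
for k,ax in(('x',R[:,0]),('y',R[:,1])):print(k,(w2px(w,p+ax*10-[0,0,10])-w2px(w,p-[0,0,10]))*2)
# tips
print('tip',(w2px(w,p+R[:,1]*32-[0,0,11])-[170,180])*2,(w2px(w,p-R[:,1]*32-[0,0,11])-[170,180])*2)
E
```

```text
tcp [495.56125213 340.56105044 132.90021922] toolx [0.95 0.31 0.01] tooly [ 0.31 -0.95 -0.  ]
top u 105.0 341.0 v 60.0 273.0
bot u 115.0 331.0 v 43.0 240.0
x [ -0.04139025 -32.43362714]
y [ 3.53292297e+01 -2.63044368e-02]
tip [335.37199398 158.22518614] [110.44453111 158.391203  ]
```

```bash
python3 - <<'E'
from h import *
for f in('w6.png','w7.png'):
    w=load(f);g=cv2.cvtColor(w['image'],cv2.COLOR_RGB2GRAY)
    r0,r1=(155,230) if f=='w6.png' else (200,325)
    print(f,r0,g[r0:r1,282].tolist())
w=load('w7.png');g=cv2.cvtColor(w['image'],cv2.COLOR_RGB2GRAY)
for v in(225,240,262,290,300): print(v,g[v,222:345:1].tolist())
E
```

```text
w6.png 155 [32, 34, 37, 36, 36, 32, 24, 59, 117, 177, 235, 231, 218, 218, 219, 219, 219, 219, 219, 219, 219, 219, 219, 219, 219, 219, 219, 219, 218, 219, 219, 219, 218, 219, 220, 219, 220, 220, 220, 221, 220, 219, 219, 219, 219, 219, 219, 219, 218, 219, 219, 219, 219, 219, 219, 219, 218, 218, 219, 216, 194, 186, 192, 201, 187, 177, 169, 22, 30, 35, 32, 32, 33, 33, 33]
w7.png 200 [35, 35, 34, 34, 35, 36, 35, 37, 34, 35, 79, 142, 134, 143, 185, 189, 209, 235, 241, 216, 217, 218, 218, 218, 218, 218, 218, 218, 218, 218, 218, 218, 218, 218, 218, 218, 218, 218, 218, 217, 217, 217, 217, 217, 217, 217, 217, 217, 217, 217, 217, 217, 218, 217, 217, 217, 218, 217, 217, 217, 217, 217, 217, 217, 217, 217, 217, 217, 216, 213, 213, 215, 216, 216, 216, 215, 216, 216, 216, 216, 216, 217, 216, 216, 216, 217, 217, 217, 217, 217, 217, 217, 217, 216, 217, 217, 216, 217, 218, 217, 184, 187, 187, 188, 187, 187, 186, 185, 186, 196, 206, 173, 175, 175, 172, 171, 167, 58, 28, 32, 31, 40, 70, 77, 78]
225 [32, 32, 32, 31, 33, 35, 36, 37, 36, 34, 32, 33, 31, 33, 31, 34, 34, 36, 35, 35, 32, 35, 72, 117, 145, 164,
[... 2163 characters left out ...]
, 210, 216, 223, 226, 214, 193, 198, 191, 175, 164, 140, 64, 26, 32, 33, 35, 41, 40, 39, 39, 40, 40, 41]
300 [41, 39, 38, 37, 114, 157, 154, 156, 157, 157, 157, 157, 157, 157, 156, 156, 156, 155, 154, 167, 189, 193, 193, 191, 187, 185, 184, 183, 190, 201, 202, 195, 187, 186, 186, 188, 190, 189, 179, 176, 187, 186, 186, 186, 186, 186, 186, 186, 186, 186, 185, 185, 186, 187, 186, 186, 184, 183, 184, 184, 184, 184, 183, 183, 183, 182, 184, 187, 187, 189, 189, 190, 191, 191, 192, 193, 194, 194, 195, 195, 196, 197, 198, 198, 198, 197, 195, 194, 201, 201, 205, 211, 217, 212, 200, 186, 189, 189, 195, 188, 160, 168, 148, 88, 27, 34, 35, 35, 37, 37, 35, 36, 35, 37, 36, 35, 35, 36, 37, 39, 40, 40, 40]
```

```bash
python3 - <<'E'
from h import *
from scipy.spatial.transform import Rotation as Rn
R=np.array([[.95,.31],[.31,-.95]])
tx=np.array([.95,.31,0]);ty=np.array([.31,-.95,0])
def ext(w,c,tilt=0):
    out=[]
    M=Rn.from_rotvec(ty*tilt)
    for nm,r,z in(('top',32,8),('top29',29,8),('bot',32,-8),('bot29',29,-8)):
        q=[w2px(w,c+M.apply(tx*s*r+np.array([0,0,z])))[1].round(1) for s in(1,-1)]
        out.append((nm,float(q[0]),float(q[1])))
    return out
w=load('w6.png');print('w6',ext(w,np.array([493.4,339.2,8])))
w=load('w7.png');p=np.array([495.56,340.56,132.9])
for t in(-.15,-.1,-.05,0,.05,.1,.15):print('w7',t,ext(w,p-[0,0,10.5],t))
E
```

```text
w6 [('top', 162.5, 221.0), ('top29', 165.4, 218.4), ('bot', 160.2, 216.3), ('bot29', 162.9, 213.8)]
w7 -0.15 [('top', 205.8, 319.2), ('top29', 211.4, 314.2), ('bot', 201.8, 306.0), ('bot29', 207.0, 301.4)]
w7 -0.1 [('top', 207.1, 318.4), ('top29', 212.7, 313.5), ('bot', 201.6, 304.2), ('bot29', 206.7, 299.7)]
w7 -0.05 [('top', 208.5, 317.4), ('top29', 214.1, 312.8), ('bot', 201.5, 302.2), ('bot29', 206.6, 297.9)]
w7 0 [('top', 210.1, 316.3), ('top29', 215.7, 311.9), ('bot', 201.5, 300.2), ('bot29', 206.6, 296.0)]
w7 0.05 [('top', 211.9, 315.1), ('top29', 217.4, 310.9), ('bot', 201.7, 298.2), ('bot29', 206.7, 294.1)]
w7 0.1 [('top', 213.8, 313.8), ('top29', 219.2, 309.7), ('bot', 202.0, 296.0), ('bot29', 207.0, 292.2)]
w7 0.15 [('top', 215.9, 312.4), ('top29', 221.2, 308.5), ('bot', 202.5, 293.9), ('bot29', 207.4, 290.2)]
```

```bash
python3 -m creep '{"rot":[[0,0,0],[0,0,0],[0,0,0],[0,0,0],[0,0,0]],"dp":[[0.008,-0.03,0.03],[0.02,-0.08,0.03],[0.032,-0.135,0.03],[0.045,-0.19,0.03],[0.058,-0.245,0.03]],"grip":[0.055,0.055,0.055,0.055,0.055]}'
python3 -m creep '{"rot":[[0,0,0],[0,0,0],[0,0,0],[0,0,0],[0,0,0]],"dp":[[0.01,-0.045,0],[0.0165,-0.07,0],[0.0212,-0.0865,-0.02],[0.0212,-0.0865,-0.05],[0.0212,-0.0865,-0.05]],"grip":[0.055,0.055,0.055,0.055,0.055]}'
python3 -m creep '{"rot":[[0,0,0],[0,0,0]],"dp":[[0,0,0],[0,0,0]],"grip":[0.055,0.055]}'
python3 - <<'E' | tail -14
from h import *
import fit
w=cap('wrist','w8.png');s=bot.read_state();p=s['tcp_pos'];print(p,s['contact_force'])
g=cv2.cvtColor(w['image'],cv2.COLOR_RGB2GRAY)
n=fit.B(40,-35)
print('nest rim right-ish/up pred',[w2px(w,[n[0]+34.5*np.cos(a),n[1]+34.5*np.sin(a),25]).round(1).tolist() for a in(-1.2,-.6,0,.3)])
print('corners',[w2px(w,[*fit.B(85,y),25]).round(1).tolist() for y in(87.5,0,-87.5)])
e=cv2.Canny(g,60,150)
for u in(260,282,300,320,350): print(u,np.where(e[60:330,u])[0]+60, )
E
```

```text
t: 13.4
tcp_pos: [551.5, 92.5, 157.6]
ee_rot: [3.101, 0.501, -0.001]
contact_force: [0.8, 0.6, 0.1]
finger_gap: 0.623
gripper_force: 30.0
t: 14.02
tcp_pos: [571.1, 7.4, 106.1]
ee_rot: [-3.101, -0.5, 0.007]
contact_force: [0.4, -0.0, 1.0]
finger_gap: 0.62
gripper_force: 30.0
t: 14.28
tcp_pos: [573.2, 8.1, 109.1]
ee_rot: [3.101, 0.501, 0.002]
contact_force: [-0.0, 0.2, -0.8]
finger_gap: 0.62
gripper_force: 30.0
nest [573.7   7.5]
pivot [592.9 102.6]
hole [521.8  97.1]
pinhead [ 501.10697547 -233.46417178] block [array([ 527.7, -210.8]), array([ 518.8, -259.7]), array([ 472.3, -251. ]), array([ 479.4, -203.3])] [ 499.5503665  -231.18877493]
dish [493.3403241  339.23073474]
[573.17362711   8.03557132 109.07896926] [-0.16907317 -0.32524797  0.17188278]
nest rim right-ish/up pred [[326.6, 217.2], [318.8, 194.2], [297.9, 179.4], [284.8, 177.2]]
corners [[163.7, 89.5], [271.8, 148.8], [369.1, 202.2]]
260 [140 144 185 186 215 219 220 254 301 304 309 310 322]
282 [152 156 179 210 213 216 260 306 309 314 322]
300 [162 166 183 213 217 219 255 256 304 308 314 322]
320 [173 177 178 199 200 201 202 223 224 229 230 235 236 237 277 278 292 293
 296 297 304 305 322]
350 [190 191 194 205 206 207 211 212 231 232 249 285 286 287 321]
```

```bash
python3 -m creep '{"rot":[[0,0,0],[0,0,0],[0,0,0],[0,0,0],[0,0,0]],"dp":[[-0.0005,0,-0.03],[-0.0005,0,-0.05],[-0.0005,0,-0.058],[-0.0005,0,-0.06],[-0.0005,0,-0.061]],"grip":[0.055,0.055,0.055,0.055,0.055]}'
python3 -m creep '{"rot":[[0,0,0],[0,0,0],[0,0,0],[0,0,0],[0,0,0]],"dp":[[0,0,-0.0015],[0,0,-0.003],[0,0,-0.0045],[0,0,-0.006],[0,0,-0.006]],"grip":[0.055,0.055,0.055,0.055,0.055]}'
```

```text
t: 14.95
tcp_pos: [572.6, 7.7, 47.8]
ee_rot: [3.101, 0.5, 0.001]
contact_force: [-0.3, -0.3, -0.2]
finger_gap: 0.623
gripper_force: 30.0
t: 15.58
tcp_pos: [572.1, 7.7, 41.0]
ee_rot: [-3.101, -0.5, 0.0]
contact_force: [0.2, 0.5, -0.5]
finger_gap: 0.624
gripper_force: 30.0
```

```bash
python3 -m creep '{"rot":[[0,0,0],[0,0,0],[0,0,0],[0,0,0]],"dp":[[0,0,-0.0008],[0,0,-0.0016],[0,0,-0.0022],[0,0,-0.0022]],"grip":[0.055,0.055,0.055,0.055]}'
```

```text
t: 16.08
tcp_pos: [572.2, 7.7, 38.9]
ee_rot: [-3.101, -0.5, 0.0]
contact_force: [-0.7, 0.5, -0.2]
finger_gap: 0.62
gripper_force: 30.0
```

```bash
python3 -m creep '{"rot":[[0,0,0],[0,0,0],[0,0,0],[0,0,0],[0,0,0]],"dp":[[0,0,-0.0007],[0,0,-0.0007],[0,0,-0.0007],[0,0,-0.0007],[0,0,-0.0007]],"grip":[0.055,0.055,0.062,0.068,0.074]}'
python3 -m creep '{"rot":[[0,0,0],[0,0,0],[0,0,0],[0,0,0],[0,0,0]],"dp":[[0,0,0],[0,0,0.01],[0,0,0.04],[0,0,0.09],[0,0,0.14]],"grip":[0.078,0.078,0.078,0.078,0.078]}'
python3 -m creep '{"rot":[[0,0,0],[0,0,0]],"dp":[[0,0,0],[0,0,0]],"grip":[0.078,0.078]}'
python3 - <<'E' | tail -11
from h import *
import fit
w=cap('wrist','w9.png');s=bot.read_state();p=s['tcp_pos'];print(p)
g=cv2.cvtColor(w['image'],cv2.COLOR_RGB2GRAY)
n=fit.B(40,-35)-[1,.4]
k=lambda x,y,z:w2px(w,[x,y,z]).round(1).tolist()
for nm,r,z in(('nest',34.5,25),('lidtop',32,36),('bot',29,20)):
    q=np.array([k(n[0]+r*np.cos(t),n[1]+r*np.sin(t),z) for t in np.linspace(0,6.28,90)]);print(nm,q.min(0),q.max(0))
c=w2px(w,[*n,36]);u,v=c.round().astype(int);print(u,v)
print('col',v-45,g[v-45:v+46,u].tolist());print('row',u-45,g[v,u-45:u+46].tolist())
h=fit.B(-27,44)-[1,.4];q=k(*h,90);print('pin head pred',q, g[int(q[1])-10:int(q[1])+10:4,int(q[0])-14:int(q[0])+15:4].tolist())
E
```

```text
t: 16.7
tcp_pos: [572.2, 7.7, 38.1]
ee_rot: [3.101, 0.5, -0.0]
contact_force: [-0.8, 0.1, -0.4]
finger_gap: 0.775
gripper_force: 0.0
t: 17.32
tcp_pos: [571.9, 7.6, 180.2]
ee_rot: [-3.101, -0.5, 0.0]
contact_force: [0.3, -0.1, 0.1]
finger_gap: 0.838
gripper_force: 0.0
t: 17.58
tcp_pos: [571.9, 7.7, 178.4]
ee_rot: [-3.101, -0.5, -0.0]
contact_force: [-0.2, 0.0, 0.2]
finger_gap: 0.837
gripper_force: 0.0
hole [521.8  97.1]
pinhead [ 501.10697547 -233.46417178] block [array([ 527.7, -210.8]), array([ 518.8, -259.7]), array([ 472.3, -251. ]), array([ 479.4, -203.3])] [ 499.5503665  -231.18877493]
dish [493.3403241  339.23073474]
[571.52896847   7.64061599 177.63839727]
nest [250.1 162.8] [317.8 228.3]
lidtop [251.5 167.2] [316.4 229.8]
bot [255.9 167.5] [312.  221.8]
284 199
col 154 [212, 212, 214, 216, 215, 213, 216, 219, 217, 202, 107, 96, 54, 65, 98, 119, 174, 216, 191, 192, 192, 192, 192, 192, 192, 192, 192, 193, 192, 193, 193, 192, 192, 193, 192, 192, 192, 192, 192, 192, 192, 192, 191, 192, 193, 193, 194, 195, 193, 193, 192, 191, 192, 191, 190, 191, 191, 191, 192, 193, 192, 192, 191, 191, 192, 192, 191, 191, 192, 190, 158, 172, 172, 167, 177, 191, 221, 215, 216, 216, 215, 217, 218, 217, 219, 220, 215, 212, 215, 219, 218]
row 239 [138, 135, 134, 135, 135, 136, 136, 136, 136, 135, 130, 107, 128, 165, 174, 189, 161, 179, 191, 190, 189, 189, 190, 190, 190, 189, 189, 189, 189, 189, 189, 189, 189, 189, 189, 188, 190, 189, 188, 188, 188, 189, 190, 191, 192, 193, 194, 193, 193, 193, 193, 193, 193, 193, 193, 193, 193, 193, 193, 193, 193, 193, 192, 192, 192, 193, 192, 193, 193, 192, 192, 194, 194, 192, 186, 152, 98, 99, 137, 142, 142, 141, 139, 136, 132, 181, 221, 220, 220, 220, 219]
pin head pred [163.5, 240.8] [[218, 219, 197, 107, 109, 103, 69, 103], [221, 221, 176, 182, 182, 181, 148, 72], [219, 209, 186, 183, 182, 182, 182, 98], [217, 214, 185, 183, 183, 184, 183, 127], [220, 219, 191, 184, 183, 183, 182, 139]]
```

```bash
python3 -c "
from plant import bot
print(bot.hand_in())"
```

```text
the job is handed in; nothing more can be done
None
```

The job is handed in at about 18 s of the 64 s allowed: the pin is fully down in the clamp's hole with the arm held open against it, and the clear petri dish sits flat in the nest. I checked the dish's final position from wrist-camera pixel values because the ten picture views were used up. The green look-alike and the other bench items were not handled, though I took no final picture to confirm them.

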